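# Pack the padlock caddy on the locksmith's bench

### The arm

A 7-joint arm with a two-finger parallel gripper is mounted at the origin on the work surface. World frame = base frame: x ahead of the robot, y to its left, z up, the work surface at z = 0. Lengths are in mm, angles in rad, forces in N, time in s.
With the tool pointing down it reaches from about 400 to 875 mm from the base axis. Payload 4.4 kg.
Tool frame: the origin (TCP) lies midway between the tips of the shut fingers; the grasp point (between the pads) lies 19 mm behind it; x points along the fingers, z is the direction in which the jaws open and shut, and the axes are right-handed (so a half turn about x gives the same grasp; the last joint's range is limited). The gripper opens to 85 mm and grips with 20 to 120 N. Pads are 22 mm wide; open, the fingers measure 114 mm over their backs; the gripper's body (76 mm by 85 mm) begins 54 mm behind the grasp point. The pads swing forward as they close: fully open they stand 13 mm farther back than shut.
Start: joints at [1.157, 0.628, 0.038, 1.517, -0.027, 0.996, -0.02], TCP at [221.568, -611.086, 231.313] pointing down, gripper open.
Joint ranges: [-3.06, 3.06], [-0.37, 2.12], [-1.25, 1.32], [0.18, 2.47], [-1.1, 4.24], [0.23, 1.98], [-2.94, 2.94]. Speed limits (rad/s): [2.57, 2.57, 3.14, 3.14, 3.14, 3.14, 3.14].

### API

Orientations are given as [roll, pitch, yaw] about the fixed x, y, z axes, in that order (R = Rz(yaw) Ry(pitch) Rx(roll)).
In Python, from cell import ctrl gives the robot as it stands. The module is installed in compiled form; this text tells all that it offers.
- The arm moves only by the tool servo_tool, never from a script. Its argument "rows" is a list of rows, each an object of numbers: "dx", "dy", "dz": the shift along the tool's x, y, z in units of 750 mm (1.0 is 750 mm); "wx", "wy", "wz": the turn, a rotation vector about the tool's x, y, z in units of 6 degrees (1.0 is 6 degrees); "fingers": the closure, from 0 (fully open) to 1 (shut). In form: [{"dx": .., "dy": .., "dz": .., "wx": .., "wy": .., "wz": .., "fingers": ..}, ...]. A call has 1 to 5 rows; each row shifts and turns the commanded pose from where the row before left it, along the tool's axes as they then stand; what a row does not reach is not made up. A row lasts 1/8 s, in which the tool goes at most 62.5 mm and 10.7 degrees, less where a joint would pass 70% of its speed; a pose out of reach is approached as far as the arm can. A call with a number of a shift or a turn outside -1 to 1 is refused whole. A call with a gripper value outside its range is refused whole. The fingers move at their own pace and stop on an object; the grip force is fixed at half the most. Time passes only in rows, so rows that do not move let the fingers close. It gives the time, the measured TCP pose, the force and the opening at its end, in the units of the state.
- ctrl.read_state(): the state, without advancing time (a new reading comes with each control period).
- ctrl.get_image(name): name is "scene" or "top" or "wrist"; returns the picture (420x560x3 uint8, red, green, blue); there is no depth.
- ctrl.camera_info(name): a dict with "fovy" (degrees; the focal length in pixels is half the picture's height over the tangent of half this angle, whatever the lens; pixels are square), "cx", "cy" (the principal point, pixels), "R" (3x3) and "t" (3): a world point X has camera coordinates R X + t. Camera axes: x right, y down, z forward; pixel columns grow to the right and rows downward; lengths in mm; the calibration is good to about 2 mm. A picture is of the moment at which its call begins: read the wrist's pose just before it. camera_info takes no time and is no camera call; for the wrist camera it gives the pose at the moment of the call.
- ctrl.finish_job(): hands the job in, once; it reports no verdict.
Trained networks look in the newest picture that a camera, given by its name, has taken for a name from the list of things; names that differ only in an ending like _2 or _b are one class to them, and where a whole thing is asked for, a point or a joint stands for the part that bears it (a point fixed in the world has none). Each returns a list of dicts, best first, with "conf" (0 to 1); they miss things now and then, are a little off and sometimes report something else, mostly with a low value. They report only what shows in the picture. A call takes as long as a camera call. They do not tell look-alikes from the thing itself.
- ctrl.search_frame(label, camera): "extent" ([centre column, centre row, width, height] in pixels, round what is visible of it).
- ctrl.silhouettes(label, camera): "region" (420x560 bool, what is visible of it) and "extent" ([centre column, centre row, width, height] in pixels, round what is visible of it).
- ctrl.mark_of(label, camera): "point" ([column, row] in pixels: a listed point, or the origin of a listed thing).
The state is a dict: "clock": time; "qpos": joint angles; "qd": joint speeds; "tau": joint torques, N m; "eef_pos": TCP position; "tool_rot": TCP orientation; "force": force on the tool from outside, world axes, zero at the start; "torque": the same for the moment, N m; "width": finger opening in mm.
Only numpy, scipy, OpenCV 4.12 (cv2) and the standard library are available. Lean on these libraries where they do the work, as an engineer would, in place of code of your own. Each camera call takes 0.05 s, during which the arm holds its last target.

### The job

Pack the caddy for delivery: put each complete padlock (the ones with a shackle) into the foam recess with the floor of its own colour, lying flat on the floor of the recess, and let go. Leave the bare cases without a shackle, the screwdriver and the oil bottle where they are.

Things in the scene. Friction and masses are not known exactly. Their poses are not given: they have to be found in the camera images.
- padlock_red: Complete padlock, red case, steel U shackle, lying flat; in mm: 72 long, 44 wide, 24 thick, about 0.2 kg. Origin: middle of its outline, mid thickness (12 above the bench). x along its length to the shackle's bow, y across, z up. Case: x -36 to +4, full 44 width, middle (about where it balances) at x = -16. Shackle: 8 mm bar, 36 wide over all, from the case to x = +36.
- padlock_blue: Complete padlock, blue case, steel U shackle, lying flat; in mm: 72 long, 44 wide, 24 thick, about 0.2 kg. Origin: middle of its outline, mid thickness (12 above the bench). x along its length to the shackle's bow, y across, z up. Case: x -36 to +4, full 44 width, middle (about where it balances) at x = -16. Shackle: 8 mm bar, 36 wide over all, from the case to x = +36.
- padlock_yellow: Complete padlock, yellow case, steel U shackle, lying flat; in mm: 72 long, 44 wide, 24 thick, about 0.2 kg. Origin: middle of its outline, mid thickness (12 above the bench). x along its length to the shackle's bow, y across, z up. Case: x -36 to +4, full 44 width, middle (about where it balances) at x = -16. Shackle: 8 mm bar, 36 wide over all, from the case to x = +36.
- case_red: Look-alike that does not belong in the caddy: a bare red padlock case with no shackle, only two black empty sockets, lying flat on the bench, 40 (x) by 44 (y) by 24 mm thick, same case as on the red padlock. Origin at its middle, mid thickness. Stays where it is.
- case_blue: Look-alike that does not belong in the caddy: a bare blue padlock case with no shackle, only two black empty sockets, lying flat on the bench, 40 (x) by 44 (y) by 24 mm thick, same case as on the blue padlock. Origin at its middle, mid thickness. Stays where it is.
- recess_red: Recess with red floor in a black foam liner; in mm: three lie side by side, 101 apart, any order, in a fixed low caddy (318 x 126, rim 16 above the bench). 92 long (x), 64 wide (y), 7 deep, fixed. Origin: middle of its floor, 8 above the bench; foam top 15 above the bench; z up. A padlock lying in it lengthwise, either way round, has its origin 12 above this one.
- recess_blue: Recess with blue floor in a black foam liner; in mm: three lie side by side, 101 apart, any order, in a fixed low caddy (318 x 126, rim 16 above the bench). 92 long (x), 64 wide (y), 7 deep, fixed. Origin: middle of its floor, 8 above the bench; foam top 15 above the bench; z up. A padlock lying in it lengthwise, either way round, has its origin 12 above this one.
- recess_yellow: Recess with yellow floor in a black foam liner; in mm: three lie side by side, 101 apart, any order, in a fixed low caddy (318 x 126, rim 16 above the bench). 92 long (x), 64 wide (y), 7 deep, fixed. Origin: middle of its floor, 8 above the bench; foam top 15 above the bench; z up. A padlock lying in it lengthwise, either way round, has its origin 12 above this one.
- screwdriver: Bystander: loose screwdriver, 180 mm long, lying on the bench beside the caddy. Origin under the tool's middle; x along it, handle to -x. Stays where it is.
- oil_can: Bystander: small white oil bottle with a red cap standing on the bench beside the caddy, 44 mm across, 100 mm tall, easily tipped. Origin at the middle of its underside. Stays where it is.
Mind the look-alikes: they are no part of the job. Leave any black or pink look-alike of the padlock_red alone.

How it is judged:
By the outcome, as a careful person would: the job done as asked, in the order asked, and still so for the second after the job is handed in, with the robot touching nothing.
It also fails if it takes over 86 s, if anything falls off the work surface, if the arm or the gripper's body presses on something with over 40 N, if the wrist force passes 120 N, or if a joint passes its speed limit or range.

## Working session

There is one attempt and no reset: what is moved stays moved. The work goes in short steps, Python scripts to look and compute and a tool call to move; the robot and the scene stay as the last step left them, time stands still between calls to the robot, and variables do not carry over. Pictures are saved under pics/ and viewed, and the job is handed in when it is done.

Besides the shell and the picture viewer there is one more tool, called after ">>>" as name(argument=value, ...), one argument or row to a line, values as JSON. servo_tool: Moves the arm, as the interface text tells. Its arguments: {"type":"object","properties":{"rows":{"type":"array"}},"required":["rows"]}

```bash
mkdir -p pics
cat > h.py <<'E'
import numpy as np, cv2
from cell import ctrl
def ray(cam,u,v,z,ci=None):
    ci=ci or ctrl.camera_info(cam); f=210/np.tan(np.radians(ci['fovy'])/2)
    R=np.array(ci['R']);t=np.array(ci['t'])
    c=-R.T@t; d=R.T@np.array([(u-ci['cx'])/f,(v-ci['cy'])/f,1])
    return c+d*(z-c[2])/d[2]
def proj(cam,X,ci=None):
    ci=ci or ctrl.camera_info(cam); f=210/np.tan(np.radians(ci['fovy'])/2)
    p=np.array(ci['R'])@np.array(X)+np.array(ci['t']); return f*p[:2]/p[2]+[ci['cx'],ci['cy']]
def save(cam,name):
    im=np.array(ctrl.get_image(cam)); cv2.imwrite('pics/'+name+'.png',im[:,:,::-1]); return im
E
python3 - <<'E'
from h import *
np.set_printoptions(precision=1,suppress=True)
for c in ['top','scene','wrist']:
    im=save(c,c+'0'); np.save('pics/'+c+'0.npy',im); print(c,ctrl.camera_info(c))
s=ctrl.read_state(); print(s)
E
```

```text
top {'fovy': 54.89990957549213, 'cx': 278.0197646367205, 'cy': 205.4266762785178, 'R': array([[ 0. , -1. , -0. ],
       [-1. , -0. , -0.2],
       [ 0.2,  0. , -1. ]]), 't': array([ -8.7, 567.5, 872.2])}
scene {'fovy': 56.012933431231986, 'cx': 276.0439663699399, 'cy': 203.18337530133184, 'R': array([[ 0.5,  0.9, -0. ],
       [ 0.7, -0.4, -0.6],
       [-0.5,  0.3, -0.8]]), 't': array([-289.7, -380.3, 1372.5])}
wrist {'fovy': 59.48635399257675, 'cx': 280.29325677433656, 'cy': 209.15123815965282, 'R': array([[ 0.3, -0.9, -0. ],
       [-0.9, -0.3,  0.3],
       [-0.3, -0.1, -0.9]]), 't': array([-649.8,  -43.7,  380.5])}
{'clock': 0.15, 'qpos': array([ 1.2,  0.6,  0. ,  1.5, -0. ,  1. , -0. ]), 'qd': array([ 0., -0.,  0., -0.,  0.,  0.,  0.]), 'tau': array([  0. , -56.4,   1.2, -19.4,   0. ,   0. ,   0. ]), 'eef_pos': array([ 221.4, -610.6,  230.6]), 'tool_rot': array([-3.1,  1.6,  1.9]), 'force': array([-0.2, -0.1, -1.1]), 'torque': array([-0., -0.,  0.]), 'width': 85.32221563080277}
```

View pics/top0.png

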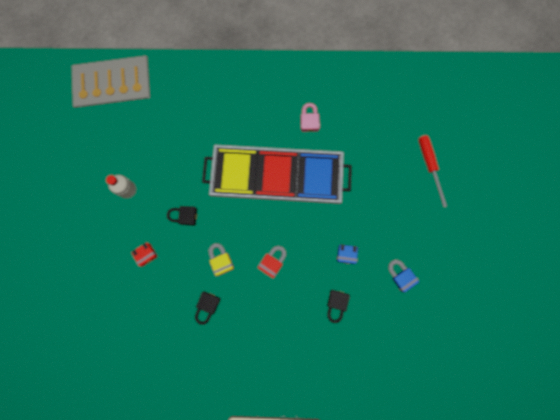

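View pics/scene0.png

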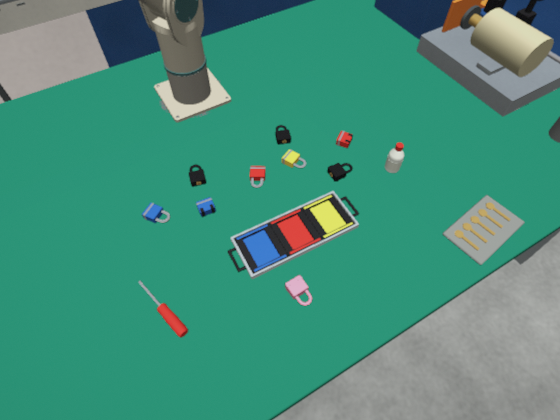

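Run:
```python
from h import *
np.set_printoptions(precision=3,suppress=True)
print(ctrl.read_state()['tool_rot'])
for l in ['padlock_red','padlock_blue','padlock_yellow','case_red','case_blue','recess_red','recess_blue','recess_yellow','screwdriver','oil_can']:
    for d in ctrl.mark_of(l,'top')[:3]:
        z=8 if 'rec' in l else 12
        print(l,round(d['conf'],2),np.array(d['point']),ray('top',*d['point'],z))
```

```text
[-3.123  1.569  1.938]
padlock_red 0.92 [179.8 216.2] [545.339 240.171  12.   ]
padlock_red 0.88 [309.2 117.9] [801.277 -68.516  12.   ]
padlock_red 0.76 [272.6 261.3] [442.616  14.022  12.   ]
padlock_blue 0.69 [402.6 274.6] [ 418.755 -287.066   12.   ]
padlock_yellow 0.63 [221.2 258.1] [447.422 135.146  12.   ]
case_red 0.81 [143.3 256.8] [446.445 320.087  12.   ]
case_blue 0.85 [345.1 256. ] [ 458.631 -155.174   12.   ]
recess_red 0.66 [276.3 174.5] [654.16   10.582   8.   ]
recess_yellow 0.72 [235.8 169.6] [664.981 110.706   8.   ]
screwdriver 0.67 [427.7 175.3] [ 657.184 -355.873   12.   ]
screwdriver 0.48 [234.2 169.9] [662.995 114.052  12.   ]
oil_can 0.75 [125.1 186.5] [616.422 380.191  12.   ]
```

Run:
```python
from h import *
np.set_printoptions(precision=3,suppress=True)
im=np.load('pics/top0.npy')[130:320,100:440,::-1]
cv2.imwrite('pics/z.png',cv2.resize(im[:100,90:270],None,fx=4,fy=4,interpolation=cv2.INTER_CUBIC))
from scipy.spatial.transform import Rotation as Ro
s=ctrl.read_state()
R=Ro.from_euler('xyz',s['tool_rot']).as_matrix();print(R,s['eef_pos'])
ci=ctrl.camera_info('wrist'); c=-ci['R'].T@ci['t']; print('cam',c, R.T@(c-s['eef_pos'])); print('cam axes in tool',R.T@ci['R'].T)
```

```text
[[ 0.     0.94   0.341]
 [ 0.     0.341 -0.94 ]
 [-1.     0.    -0.   ]] [ 221.561 -611.062  231.308]
cam [ 300.75  -583.015  373.487] [-142.173   84.016    0.613]
cam axes in tool [[ 0.    -0.328  0.945]
 [ 0.001 -0.945 -0.328]
 [ 1.     0.001  0.   ]]
```

View pics/z.png

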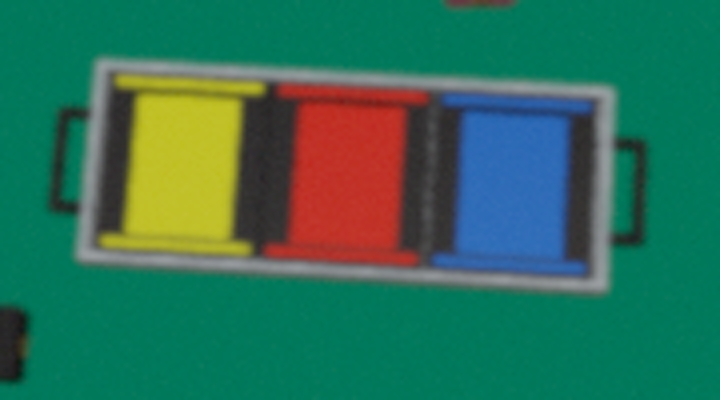

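View pics/wrist0.png

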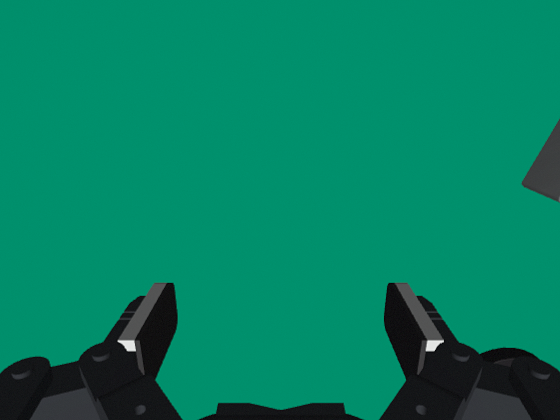

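```bash
cat >> h.py <<'E'
def ng(im):
    a=im.astype(int); return ((a[:,:,1]-np.maximum(a[:,:,0],a[:,:,2]))<12).astype(np.uint8)
def model(cam,ci,p,shape,S):
    x,y,th=p; m=np.zeros((shape[0]*S,shape[1]*S),np.uint8)
    def P(pts,z):
        c,s=np.cos(th),np.sin(th)
        return [ (proj(cam,[x+c*a-s*b,y+s*a+c*b,z],ci)+.5)*S-.5 for a,b in pts]
    case=[(-36,-22),(4,-22),(4,22),(-36,22)]
    hull=cv2.convexHull(np.array(P(case,0)+P(case,24),np.float32)); cv2.fillPoly(m,[np.round(hull).astype(int)],1)
    k=np.linspace(-np.pi/2,np.pi/2,13)
    arc=[(4,-14)]+[(18+14*np.cos(t),14*np.sin(t)) for t in k]+[(4,14)]
    ln=np.round(np.array(P(arc,12))).astype(int)
    w=np.linalg.norm(np.array(P([(0,0)],12)[0])-np.array(P([(8,0)],12)[0]))
    cv2.polylines(m,[ln],False,1,max(1,int(round(w))))
    return m
def fit(cam,ci,im,p0,S=4):
    from scipy.optimize import minimize
    u,v=proj(cam,[p0[0],p0[1],12],ci); r=int(max(20,np.linalg.norm(proj(cam,[p0[0],p0[1]+58,12],ci)-[u,v])))
    big=cv2.resize(im,None,fx=S,fy=S,interpolation=cv2.INTER_LINEAR); M=ng(big)
    sel=np.zeros_like(M); cv2.circle(sel,(int(u*S),int(v*S)),r*S,1,-1); M=M*sel
    def f(q):
        m=model(cam,ci,[q[0],q[1],q[2]/40],im.shape,S)
        return 1-(m&M).sum()/max(1,(m|M).sum())
    best=None
    for d in (0,.4,-.4):
        r_=minimize(f,[p0[0],p0[1],(p0[2]+d)*40],method='Nelder-Mead',options=dict(initial_simplex=np.array([p0[0],p0[1],(p0[2]+d)*40])+np.array([[0,0,0],[8,0,0],[0,8,0],[0,0,12]]),maxiter=90))
        if best is None or r_.fun<best.fun: best=r_
    return best.x[0],best.x[1],best.x[2]/40,1-best.fun
E
cat > fit0.py <<'E'
from h import *
np.set_printoptions(precision=3,suppress=True)
im=np.load('pics/top0.npy'); ci=ctrl.camera_info('top')
for n,case,bow in [('red',(270,266),(281,250)),('blue',(407,280),(396,264)),('yellow',(222,266),(215,246))]:
    a=ray('top',*case,12,ci);b=ray('top',*bow,12,ci); c=(a+b)/2
    print(n,np.array(fit('top',ci,im,(c[0],c[1],np.arctan2(b[1]-a[1],b[0]-a[0])))))
# recess floors
hsv=cv2.cvtColor(im,cv2.COLOR_RGB2HSV)
for n,(u,v) in dict(yellow=(236,171),red=(277,174),blue=(318,177)).items():
    d=np.abs(hsv[:,:,0].astype(int)-int(hsv[v,u,0])); d=np.minimum(d,180-d)
    m=((d<10)&(hsv[:,:,1]>120)).astype(np.uint8); m[:v-17]=0;m[v+18:]=0;m[:,:u-20]=0;m[:,u+21:]=0
    ys,xs=np.nonzero(m); print(n,xs.mean(),ys.mean(),ray('top',xs.mean(),ys.mean(),8,ci))
# caddy silver rim corners from zoomed image (/4 + offset)
for zx,zy in [(97,60),(614,87),(606,292),(78,262)]:
    print(ray('top',190+zx/4-.4,130+zy/4-.4,16,ci))
E
python3 fit0.py
```

```text
red [445.673  12.494  -0.559   0.936]
blue [ 420.069 -283.638    0.638    0.949]
yellow [447.383 140.68    0.438   0.899]
yellow 235.19617706237423 171.1106639839034 [661.099 112.028   8.   ]
red 276.29930624380574 174.0832507433102 [655.217  10.61    8.   ]
blue 317.5124378109453 177.1960199004975 [649.033 -90.276   8.   ]
[726.002 166.935  16.   ]
[ 713.363 -151.963   16.   ]
[ 585.073 -146.207   16.   ]
[597.701 171.5    16.   ]
```

```bash
cat >> h.py <<'E'
from scipy.spatial.transform import Rotation as Ro
import json,sys
def plan(pos,phi,fing,step=45,n=None,start=None):
    s=ctrl.read_state(); p=np.array(s['eef_pos']) if start is None else np.array(start[0],float)
    R=Ro.from_euler('xyz',s['tool_rot'])
    if start is not None: R=Ro.from_matrix(Rd(start[1]))
    Rt=Ro.from_matrix(Rd(phi))
    w=(R.inv()*Rt).as_rotvec()*180/np.pi/6
    d=np.array(pos)-p
    n=n or int(max(1,np.ceil(np.linalg.norm(d)/step),np.ceil(np.abs(w).max()/.95)))
    rows=[]
    for i in range(n):
        t=R.inv().apply(d/n)/750
        q=dict(zip(['dx','dy','dz','wx','wy','wz'],[*t,*(w/n)]))
        rows.append({k:round(float(v),4 if k[0]=='d' else 3) for k,v in q.items() if abs(v)>5e-4}|{'fingers':fing})
        R=R*Ro.from_rotvec(w/n*6*np.pi/180)
    for i in range(0,n,5): print(json.dumps(rows[i:i+5]))
def Rd(phi):
    c,s=np.cos(phi),np.sin(phi)
    return np.array([[0,c,s],[0,s,-c],[-1,0,0]])
E
python3 -c "
from h import *
plan([407,-293,130],.638,0)"
```

```text
[{"dx": 0.015, "dy": 0.0419, "dz": -0.0349, "wx": -0.308, "fingers": 0}, {"dx": 0.015, "dy": 0.043, "dz": -0.0336, "wx": -0.308, "fingers": 0}, {"dx": 0.015, "dy": 0.044, "dz": -0.0322, "wx": -0.308, "fingers": 0}, {"dx": 0.015, "dy": 0.0451, "dz": -0.0307, "wx": -0.308, "fingers": 0}, {"dx": 0.015, "dy": 0.046, "dz": -0.0293, "wx": -0.308, "fingers": 0}]
[{"dx": 0.015, "dy": 0.047, "dz": -0.0278, "wx": -0.308, "fingers": 0}, {"dx": 0.015, "dy": 0.0478, "dz": -0.0262, "wx": -0.308, "fingers": 0}, {"dx": 0.015, "dy": 0.0486, "dz": -0.0247, "wx": -0.308, "fingers": 0}, {"dx": 0.015, "dy": 0.0494, "dz": -0.0231, "wx": -0.308, "fingers": 0}]
```

>>> servo_tool(
  rows=[
    {"dx": 0.015, "dy": 0.042, "dz": -0.035, "wx": -0.308, "fingers": 0},
    {"dx": 0.015, "dy": 0.043, "dz": -0.034, "wx": -0.308, "fingers": 0},
    {"dx": 0.015, "dy": 0.044, "dz": -0.032, "wx": -0.308, "fingers": 0},
    {"dx": 0.015, "dy": 0.045, "dz": -0.031, "wx": -0.308, "fingers": 0},
    {"dx": 0.015, "dy": 0.046, "dz": -0.029, "wx": -0.308, "fingers": 0},
  ],
)

```text
schema error: expected keys dx, dy, dz, wx, wy, wz, fingers
```

>>> servo_tool(
  rows=[
    {"dx": 0.015, "dy": 0.047, "dz": -0.028, "wx": -0.308, "fingers": 0},
    {"dx": 0.015, "dy": 0.048, "dz": -0.026, "wx": -0.308, "fingers": 0},
    {"dx": 0.015, "dy": 0.0486, "dz": -0.025, "wx": -0.308, "fingers": 0},
    {"dx": 0.015, "dy": 0.049, "dz": -0.023, "wx": -0.308, "fingers": 0},
    {"dx": 0, "fingers": 0},
  ],
)

```text
schema error: expected keys dx, dy, dz, wx, wy, wz, fingers
```

```bash
cat > look.py <<'E'
from h import *
np.set_printoptions(precision=3,suppress=True)
def look(name,p0,col=None):
    ci=ctrl.camera_info('wrist'); im=save('wrist',name); s=ctrl.read_state()
    print('state',s['clock'],s['eef_pos'],s['tool_rot'],s['qpos'],s['width'],s['force'])
    if p0 is not None:
        im2=im.copy()
        r=fit('wrist',ci,im,p0,S=1); print('fit',np.array(r))
        m=model('wrist',ci,r[:3],im.shape,1); cs,_=cv2.findContours(m,cv2.RETR_EXTERNAL,cv2.CHAIN_APPROX_NONE)
        cv2.drawContours(im2,cs,-1,(255,0,255),1); cv2.imwrite('pics/'+name+'.png',im2[:,:,::-1])
E
python3 -c "
from look import *
look('w1',(420,-283.6,.638))"
```

```text
state 0.7 [ 221.593 -611.087  231.343] [ 0.833  1.571 -0.39 ] [ 1.157  0.628  0.038  1.517 -0.027  0.996 -0.02 ] 85.61847974913351 [-0.339  0.63  -0.139]
fit [ 420.    -283.6      0.638    0.   ]
```

View pics/w1.png

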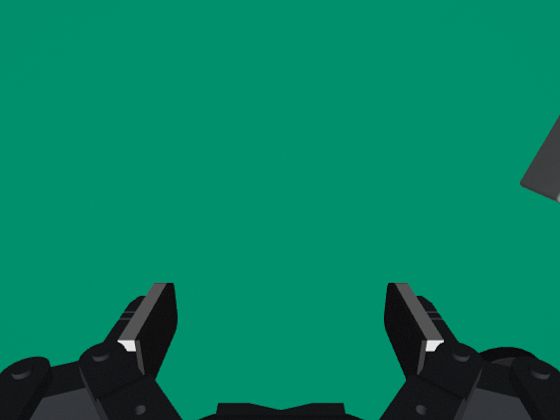

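The calls were refused because every key is required, so the arm hasn't moved. The wrist picture shows only empty bench. I'll resend with all the keys.

>>> servo_tool(
  rows=[
    {"dx": 0.015, "dy": 0.042, "dz": -0.035, "wx": -0.308, "wy": 0, "wz": 0, "fingers": 0},
    {"dx": 0.015, "dy": 0.043, "dz": -0.034, "wx": -0.308, "wy": 0, "wz": 0, "fingers": 0},
    {"dx": 0.015, "dy": 0.044, "dz": -0.032, "wx": -0.308, "wy": 0, "wz": 0, "fingers": 0},
    {"dx": 0.015, "dy": 0.045, "dz": -0.031, "wx": -0.308, "wy": 0, "wz": 0, "fingers": 0},
    {"dx": 0.015, "dy": 0.046, "dz": -0.029, "wx": -0.308, "wy": 0, "wz": 0, "fingers": 0},
  ],
)

```text
clock: 1.32
eef_pos: [325.2, -433.1, 175.0]
tool_rot: [0.356, 1.57, -0.705]
force: [0.2, -1.0, 0.1]
width: 85.1
```

>>> servo_tool(
  rows=[
    {"dx": 0.015, "dy": 0.047, "dz": -0.028, "wx": -0.308, "wy": 0, "wz": 0, "fingers": 0},
    {"dx": 0.015, "dy": 0.048, "dz": -0.026, "wx": -0.308, "wy": 0, "wz": 0, "fingers": 0},
    {"dx": 0.015, "dy": 0.0486, "dz": -0.025, "wx": -0.308, "wy": 0, "wz": 0, "fingers": 0},
    {"dx": 0.015, "dy": 0.049, "dz": -0.023, "wx": -0.308, "wy": 0, "wz": 0, "fingers": 0},
    {"dx": 0, "dy": 0, "dz": 0, "wx": 0, "wy": 0, "wz": 0, "fingers": 0},
  ],
)

```text
clock: 1.95
eef_pos: [408.4, -289.1, 129.5]
tool_rot: [2.529, 1.568, 1.603]
force: [0.4, -1.0, -0.5]
width: 85.1
```

```bash
sed -i "s/ if abs(v)>5e-4}/}/" h.py; python3 -c "
from look import *
look('w2',(420,-283.6,.638))"
```

```text
state 2.0 [ 407.446 -291.491  129.922] [2.674 1.57  1.744] [ 0.583  0.571 -0.026  2.025  0.026  0.546 -0.391] 85.36357494465446 [ 0.179 -0.259  0.218]
fit [ 419.641 -284.868    0.603    0.911]
```

View pics/w2.png

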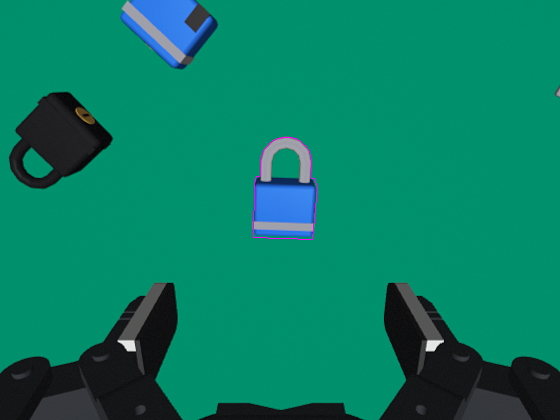

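```bash
python3 -c "
from look import *
plan([406.5,-293.9,5],.603,0,n=5)"
```

```text
[{"dx": 0.0333, "dy": -0.0006, "dz": 0.0004, "wx": 0.073, "wy": -0.001, "wz": -0.0, "fingers": 0}, {"dx": 0.0333, "dy": -0.0006, "dz": 0.0004, "wx": 0.073, "wy": -0.001, "wz": -0.0, "fingers": 0}, {"dx": 0.0333, "dy": -0.0006, "dz": 0.0004, "wx": 0.073, "wy": -0.001, "wz": -0.0, "fingers": 0}, {"dx": 0.0333, "dy": -0.0006, "dz": 0.0004, "wx": 0.073, "wy": -0.001, "wz": -0.0, "fingers": 0}, {"dx": 0.0333, "dy": -0.0006, "dz": 0.0004, "wx": 0.073, "wy": -0.001, "wz": -0.0, "fingers": 0}]
```

>>> servo_tool(
  rows=[
    {"dx": 0.045, "dy": -0.0006, "dz": 0.0004, "wx": 0.073, "wy": 0, "wz": 0, "fingers": 0},
    {"dx": 0.045, "dy": -0.0006, "dz": 0.0004, "wx": 0.073, "wy": 0, "wz": 0, "fingers": 0},
    {"dx": 0.04, "dy": -0.0006, "dz": 0.0004, "wx": 0.073, "wy": 0, "wz": 0, "fingers": 0},
    {"dx": 0.025, "dy": -0.0006, "dz": 0.0004, "wx": 0.073, "wy": 0, "wz": 0, "fingers": 0},
    {"dx": 0.011, "dy": -0.0006, "dz": 0.0004, "wx": 0.073, "wy": 0, "wz": 0, "fingers": 0},
  ],
)

```text
clock: 2.62
eef_pos: [404.8, -296.6, 4.9]
tool_rot: [-1.77, 1.57, -2.744]
force: [-0.1, 0.2, 0.9]
width: 85.1
```

>>> servo_tool(
  rows=[
    {"dx": 0, "dy": 0, "dz": 0, "wx": 0, "wy": 0, "wz": 0, "fingers": 0.3},
    {"dx": 0, "dy": 0, "dz": 0, "wx": 0, "wy": 0, "wz": 0, "fingers": 1},
    {"dx": 0, "dy": 0, "dz": 0, "wx": 0, "wy": 0, "wz": 0, "fingers": 1},
    {"dx": 0, "dy": 0, "dz": 0, "wx": 0, "wy": 0, "wz": 0, "fingers": 1},
  ],
)

```text
clock: 3.12
eef_pos: [405.9, -295.6, 6.7]
tool_rot: [0.259, 1.57, -0.712]
force: [-1.3, -0.2, 6.1]
width: 42.8
```

```bash
python3 -c "
from look import *
look('w3',None)"
```

```text
state 3.175 [ 405.952 -295.601    6.715] [ 0.268  1.57  -0.703] [ 0.58   0.8   -0.009  2.077  0.026  0.263 -0.423] 42.98682885451343 [-0.697  0.353  6.016]
```

View pics/w3.png

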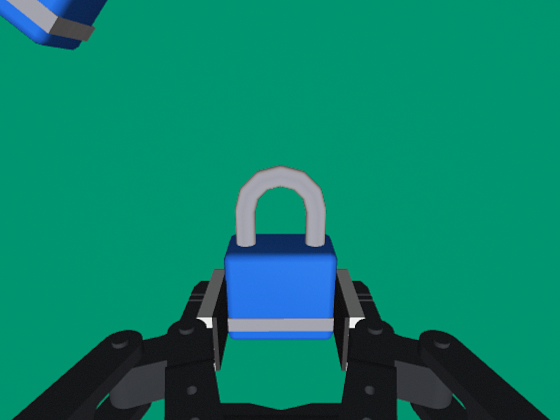

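```bash
python3 -c "
from look import *
s=ctrl.read_state();R=Ro.from_euler('xyz',s['tool_rot']).as_matrix()
for k in (10,5,0,-5,-10,-19,-30,-38):
  for y in (11,-11):
    print(k,y,proj('wrist',R@[k,y,22]+s['eef_pos']),proj('wrist',R@[k,y,30]+s['eef_pos']))
im=cv2.imread('pics/w3.png')[220:400,160:400]
cv2.imwrite('pics/w3z.png',cv2.resize(im,None,fx=3,fy=3))"
```

```text
10 11 [327.579 250.719] [345.116 250.731]
10 -11 [325.593 292.683] [342.407 292.694]
5 11 [328.949 255.624] [346.994 255.636]
5 -11 [326.85  298.545] [344.13  298.556]
0 11 [330.4   260.822] [348.985 260.835]
0 -11 [328.179 304.742] [345.952 304.754]
-5 11 [331.942 266.34 ] [351.098 266.353]
-5 -11 [329.585 311.303] [347.881 311.315]
-10 11 [333.581 272.209] [353.345 272.222]
-10 -11 [331.077 318.261] [349.927 318.274]
-19 11 [336.809 283.768] [357.772 283.782]
-19 -11 [334.003 331.91 ] [353.94  331.923]
-30 11 [341.329 299.952] [363.969 299.967]
-30 -11 [338.072 350.891] [359.52  350.905]
-38 11 [345.098 313.449] [369.137 313.465]
-38 -11 [341.441 366.608] [364.141 366.623]
```

View pics/w3z.png

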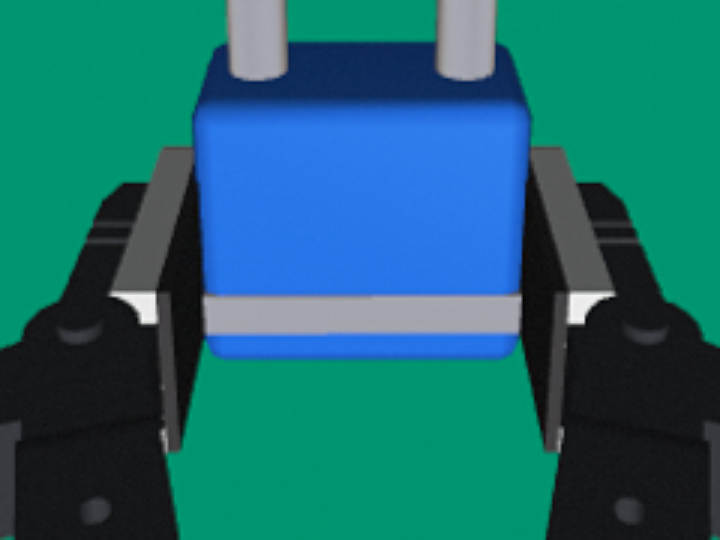

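```bash
python3 -c "
from look import *
s=ctrl.read_state();R=Ro.from_euler('xyz',s['tool_rot']).as_matrix()
for u,v,z in [(280,254,24),(280,338,24),(280,167,12)]: print(R.T@(ray('wrist',u,v,z)-s['eef_pos']))
print('phi',np.arctan2(R[1,1],R[0,1]))
P=s['eef_pos']; f=.603
plan([P[0],P[1],80],f,1,n=2)
plan([634.7,-89.7,80],-.046,1,start=([P[0],P[1],80],f))"
```

```text
[-17.277  22.697   0.314]
[-17.29  -15.321   0.332]
[-5.267 53.276  0.29 ]
phi 0.5997739496427987
[{"dx": -0.0489, "dy": 0.0, "dz": 0.0001, "wx": -0.015, "wy": 0.006, "wz": -0.002, "fingers": 1}, {"dx": -0.0489, "dy": 0.0, "dz": 0.0, "wx": -0.015, "wy": 0.006, "wz": -0.002, "fingers": 1}]
[{"dx": 0.0, "dy": 0.0581, "dz": -0.0076, "wx": 0.885, "wy": 0.0, "wz": 0.0, "fingers": 1}, {"dx": 0.0, "dy": 0.0572, "dz": -0.0129, "wx": 0.885, "wy": 0.0, "wz": 0.0, "fingers": 1}, {"dx": 0.0, "dy": 0.0557, "dz": -0.0182, "wx": 0.885, "wy": 0.0, "wz": 0.0, "fingers": 1}, {"dx": 0.0, "dy": 0.0538, "dz": -0.0233, "wx": 0.885, "wy": 0.0, "wz": 0.0, "fingers": 1}, {"dx": 0.0, "dy": 0.0514, "dz": -0.0281, "wx": 0.885, "wy": 0.0, "wz": 0.0, "fingers": 1}]
[{"dx": 0.0, "dy": 0.0486, "dz": -0.0328, "wx": 0.885, "wy": 0.0, "wz": 0.0, "fingers": 1}, {"dx": 0.0, "dy": 0.0454, "dz": -0.0371, "wx": 0.885, "wy": 0.0, "wz": 0.0, "fingers": 1}]
```

>>> servo_tool(
  rows=[
    {"dx": -0.03, "dy": 0, "dz": 0, "wx": 0, "wy": 0, "wz": 0, "fingers": 1},
    {"dx": -0.06, "dy": 0, "dz": 0, "wx": 0, "wy": 0, "wz": 0, "fingers": 1},
    {"dx": -0.01, "dy": 0.057, "dz": -0.008, "wx": 0.885, "wy": 0, "wz": 0, "fingers": 1},
    {"dx": 0, "dy": 0.057, "dz": -0.013, "wx": 0.885, "wy": 0, "wz": 0, "fingers": 1},
    {"dx": 0, "dy": 0.0555, "dz": -0.018, "wx": 0.885, "wy": 0, "wz": 0, "fingers": 1},
  ],
)

```text
clock: 3.8
eef_pos: [504.0, -206.9, 81.3]
tool_rot: [1.057, 1.57, -0.196]
force: [0.8, -0.5, -3.1]
width: 42.5
```

>>> servo_tool(
  rows=[
    {"dx": 0, "dy": 0.054, "dz": -0.023, "wx": 0.885, "wy": 0, "wz": 0, "fingers": 1},
    {"dx": 0, "dy": 0.051, "dz": -0.028, "wx": 0.885, "wy": 0, "wz": 0, "fingers": 1},
    {"dx": 0, "dy": 0.0486, "dz": -0.033, "wx": 0.885, "wy": 0, "wz": 0, "fingers": 1},
    {"dx": 0, "dy": 0.042, "dz": -0.037, "wx": 0.885, "wy": 0, "wz": 0, "fingers": 1},
    {"dx": 0, "dy": 0, "dz": 0, "wx": 0, "wy": 0, "wz": 0, "fingers": 1},
  ],
)

```text
clock: 4.42
eef_pos: [634.0, -85.3, 80.5]
tool_rot: [2.46, 1.567, 0.847]
force: [-0.1, -0.3, -2.7]
width: 42.4
```

```bash
python3 -c "
from look import *
look('w4',None)
plan([632.2,-89.6,20],-.046,1,n=3)"
```

```text
state 4.475 [632.012 -88.293  80.364] [3.033 1.57  1.417] [-0.049  0.809  0.244  1.677 -0.28   0.69  -1.276] 42.646863106089675 [-0.416 -1.008 -2.574]
[{"dx": 0.0268, "dy": 0.0001, "dz": 0.0006, "wx": 0.005, "wy": -0.003, "wz": -0.0, "fingers": 1}, {"dx": 0.0268, "dy": 0.0001, "dz": 0.0006, "wx": 0.005, "wy": -0.003, "wz": -0.0, "fingers": 1}, {"dx": 0.0268, "dy": 0.0001, "dz": 0.0006, "wx": 0.005, "wy": -0.003, "wz": -0.0, "fingers": 1}]
```

View pics/w4.png

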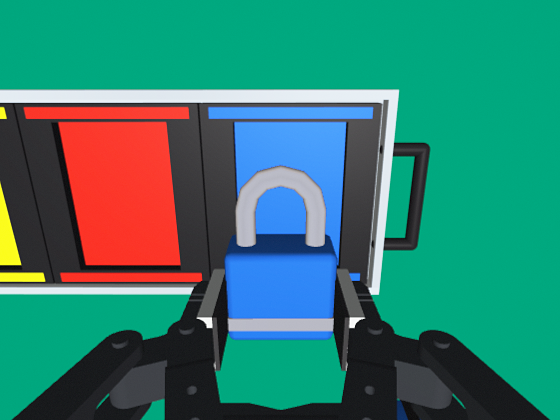

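```bash
python3 -c "
from look import *
s=ctrl.read_state()
for u,v,z in [(235,122,8),(347,122,8),(344,238,8),(52,122,8),(167,122,8),(60,266,8),(182,266,8)]: print(u,v,ray('wrist',u,v,z))
c=np.array([650.7,-90.4]);e=np.array([np.cos(-.046),np.sin(-.046)]);n=np.array([-e[1],e[0]])
print('pred',[c+46*e+k*32*n for k in (1,-1)],[c+101*n+a*46*e+k*32*n for a in (1,-1) for k in (1,-1)])"
```

```text
235 122 [695.473 -65.956   8.   ]
347 122 [ 692.685 -129.833    8.   ]
344 238 [ 620.595 -129.064    8.   ]
52 122 [700.034  38.513   8.   ]
167 122 [697.168 -27.151   8.   ]
60 266 [608.67   56.064   8.   ]
182 266 [605.232 -23.621   8.   ]
pred [array([698.123, -60.549]), array([ 695.18 , -124.481])] [array([702.767,  40.344]), array([699.824, -23.588]), array([610.865,  44.575]), array([607.922, -19.358])]
```

```bash
python3 -c "
from look import *
plan([630.5,-93.6,15.5],-.046,1,n=3)"
```

```text
[{"dx": 0.0288, "dy": -0.0006, "dz": 0.0024, "wx": 0.005, "wy": -0.003, "wz": -0.0, "fingers": 1}, {"dx": 0.0288, "dy": -0.0006, "dz": 0.0024, "wx": 0.005, "wy": -0.003, "wz": -0.0, "fingers": 1}, {"dx": 0.0288, "dy": -0.0006, "dz": 0.0024, "wx": 0.005, "wy": -0.003, "wz": -0.0, "fingers": 1}]
```

>>> servo_tool(
  rows=[
    {"dx": 0.03, "dy": -0.001, "dz": 0.004, "wx": 0, "wy": 0, "wz": 0, "fingers": 1},
    {"dx": 0.03, "dy": -0.001, "dz": 0.003, "wx": 0, "wy": 0, "wz": 0, "fingers": 1},
    {"dx": 0.018, "dy": 0, "dz": 0, "wx": 0, "wy": 0, "wz": 0, "fingers": 1},
    {"dx": 0.0085, "dy": 0, "dz": 0, "wx": 0, "wy": 0, "wz": 0, "fingers": 1},
    {"dx": 0, "dy": 0, "dz": 0, "wx": 0, "wy": 0, "wz": 0, "fingers": 1},
  ],
)

```text
clock: 5.1
eef_pos: [629.7, -96.4, 15.9]
tool_rot: [1.314, 1.57, -0.306]
force: [-0.3, 0.0, -2.4]
width: 43.0
```

```bash
python3 -c "
from look import *
look('w5',None)"
```

```text
state 5.15 [629.961 -96.272  16.217] [ 1.461  1.57  -0.159] [-0.016  0.899  0.21   1.699 -0.304  0.575 -1.247] 42.27663059669935 [-0.609  0.773 -2.347]
```

View pics/w5.png

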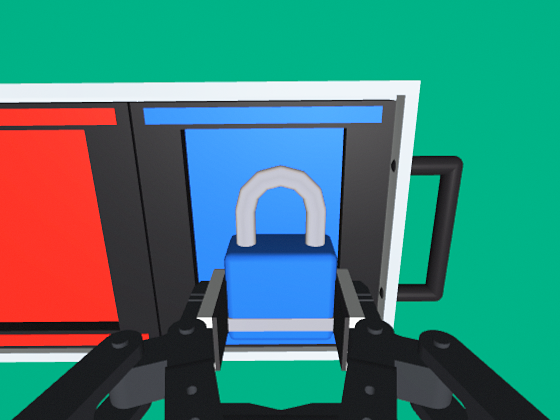

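>>> servo_tool(
  rows=[
    {"dx": 0, "dy": 0.005, "dz": -0.0055, "wx": 0, "wy": 0, "wz": 0, "fingers": 1},
    {"dx": 0.002, "dy": 0, "dz": 0, "wx": 0, "wy": 0, "wz": 0, "fingers": 1},
    {"dx": 0, "dy": 0, "dz": 0, "wx": 0, "wy": 0, "wz": 0, "fingers": 1},
  ],
)

```text
clock: 5.52
eef_pos: [634.6, -91.4, 14.8]
tool_rot: [1.89, 1.569, 0.271]
force: [0.8, 1.4, 1.0]
width: 42.9
```

```bash
python3 -c "
from look import *
look('w6',None)"
```

```text
state 5.575 [634.562 -91.386  14.837] [1.905 1.569 0.286] [-0.024  0.905  0.21   1.688 -0.306  0.579 -1.254] 42.3955087245438 [1.472 1.93  1.208]
```

View pics/w6.png

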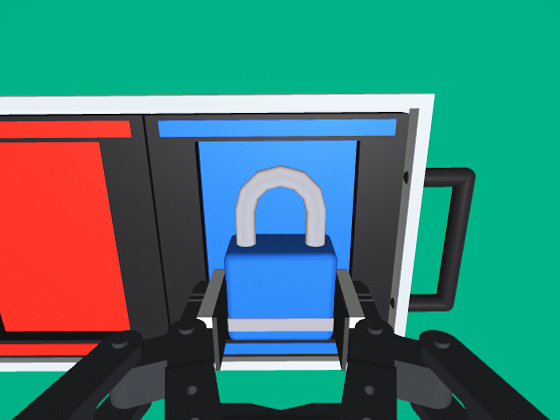

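Blue is centred: floor edges at columns 205 and 352, case at 225 to 336, and it's in contact. Next I release, lift and move to red.

>>> servo_tool(
  rows=[
    {"dx": 0, "dy": 0, "dz": 0, "wx": 0, "wy": 0, "wz": 0, "fingers": 0.3},
    {"dx": 0, "dy": 0, "dz": 0, "wx": 0, "wy": 0, "wz": 0, "fingers": 0},
    {"dx": 0, "dy": 0, "dz": 0, "wx": 0, "wy": 0, "wz": 0, "fingers": 0},
    {"dx": -0.03, "dy": 0, "dz": 0, "wx": 0, "wy": 0, "wz": 0, "fingers": 0},
    {"dx": -0.06, "dy": 0, "dz": 0, "wx": 0, "wy": 0, "wz": 0, "fingers": 0},
  ],
)

```text
clock: 6.2
eef_pos: [631.8, -92.0, 80.5]
tool_rot: [-1.616, 1.566, 3.047]
force: [1.1, -0.3, 0.6]
width: 85.3
```

>>> servo_tool(
  rows=[
    {"dx": -0.06, "dy": 0, "dz": 0, "wx": 0, "wy": 0, "wz": 0, "fingers": 0},
    {"dx": 0, "dy": 0, "dz": 0, "wx": 0, "wy": 0, "wz": 0, "fingers": 0},
  ],
)

```text
clock: 6.45
eef_pos: [636.3, -93.0, 130.7]
tool_rot: [1.451, 1.563, -0.169]
force: [0.5, -0.2, 0.2]
width: 85.3
```

```bash
python3 -c "
from look import *
look('w7',None)
plan([432.1,21,130],-.559,0)"
```

```text
state 6.5 [634.562 -92.471 128.413] [ 1.491  1.567 -0.129] [-0.059  0.748  0.271  1.645 -0.262  0.781 -1.29 ] 85.35378180295122 [-0.251  0.721 -0.3  ]
[{"dx": -0.0005, "dy": -0.0462, "dz": -0.023, "wx": 0.812, "wy": -0.001, "wz": -0.005, "fingers": 0}, {"dx": -0.0005, "dy": -0.048, "dz": -0.019, "wx": 0.812, "wy": -0.001, "wz": -0.005, "fingers": 0}, {"dx": -0.0005, "dy": -0.0494, "dz": -0.0148, "wx": 0.812, "wy": -0.001, "wz": -0.005, "fingers": 0}, {"dx": -0.0004, "dy": -0.0505, "dz": -0.0106, "wx": 0.812, "wy": -0.001, "wz": -0.005, "fingers": 0}, {"dx": -0.0004, "dy": -0.0512, "dz": -0.0063, "wx": 0.812, "wy": -0.001, "wz": -0.005, "fingers": 0}]
[{"dx": -0.0004, "dy": -0.0515, "dz": -0.0019, "wx": 0.812, "wy": -0.001, "wz": -0.005, "fingers": 0}]
```

View pics/w7.png

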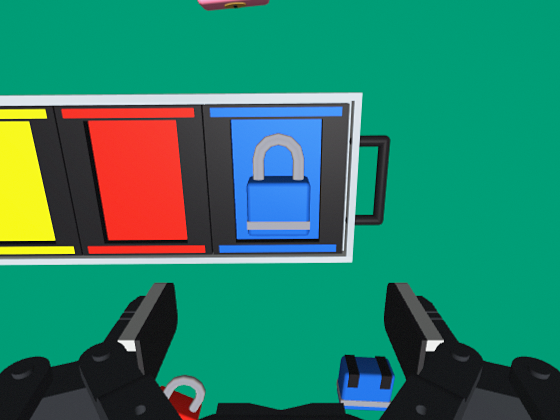

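Blue lies flat inside its recess (case around (278,207)). Next is red.

>>> servo_tool(
  rows=[
    {"dx": -0.0005, "dy": -0.046, "dz": -0.023, "wx": 0.812, "wy": 0, "wz": 0, "fingers": 0},
    {"dx": -0.0005, "dy": -0.048, "dz": -0.019, "wx": 0.812, "wy": 0, "wz": 0, "fingers": 0},
    {"dx": -0.0005, "dy": -0.0494, "dz": -0.015, "wx": 0.812, "wy": 0, "wz": 0, "fingers": 0},
    {"dx": -0.0005, "dy": -0.0505, "dz": -0.0105, "wx": 0.812, "wy": 0, "wz": 0, "fingers": 0},
    {"dx": -0.0005, "dy": -0.051, "dz": -0.006, "wx": 0.812, "wy": 0, "wz": 0, "fingers": 0},
  ],
)

```text
clock: 7.12
eef_pos: [462.7, 2.8, 127.4]
tool_rot: [-0.945, 1.568, -2.992]
force: [0.7, 0.0, -1.6]
width: 85.5
```

>>> servo_tool(
  rows=[
    {"dx": 0, "dy": -0.0515, "dz": -0.002, "wx": 0.812, "wy": 0, "wz": 0, "fingers": 0},
    {"dx": 0, "dy": 0, "dz": 0, "wx": 0, "wy": 0, "wz": 0, "fingers": 0},
    {"dx": 0, "dy": 0, "dz": 0, "wx": 0, "wy": 0, "wz": 0, "fingers": 0},
  ],
)

```text
clock: 7.5
eef_pos: [431.6, 21.0, 128.1]
tool_rot: [0.384, 1.57, -1.745]
force: [-0.0, 0.6, 0.2]
width: 85.0
```

```bash
cat > nxt.py <<'E'
import sys
from look import *
n=sys.argv[1]; p0=list(map(float,sys.argv[2:5]))
ci=ctrl.camera_info('wrist'); im=save('wrist',n); s=ctrl.read_state()
r=fit('wrist',ci,im,p0,S=1); print('fit',np.array(r),'state',s['clock'],s['eef_pos'],s['qpos'],s['force'])
m=model('wrist',ci,r[:3],im.shape,1); cs,_=cv2.findContours(m,cv2.RETR_EXTERNAL,cv2.CHAIN_APPROX_NONE)
cv2.drawContours(im,cs,-1,(255,0,255),1); cv2.imwrite('pics/'+n+'.png',im[:,:,::-1])
g=[r[0]-16*np.cos(r[2]),r[1]-16*np.sin(r[2]),5]; print('grasp',g,r[2]); plan(g,r[2],0,n=5)
E
python3 nxt.py w8 445.7 12.5 -.559
```

```text
fit [445.789  10.138  -0.542   0.911] state 7.55 [432.107  20.78  128.222] [-0.392  0.54   0.398  2.21  -0.455  0.468 -1.764] [ 0.205  0.234 -0.644]
grasp [np.float64(432.085778808814), np.float64(18.39725718305737), 5] -0.5423876883362752
[{"dx": 0.0329, "dy": 0.0003, "dz": 0.0005, "wx": -0.032, "wy": 0.001, "wz": -0.001, "fingers": 0}, {"dx": 0.0329, "dy": 0.0003, "dz": 0.0005, "wx": -0.032, "wy": 0.001, "wz": -0.001, "fingers": 0}, {"dx": 0.0329, "dy": 0.0003, "dz": 0.0005, "wx": -0.032, "wy": 0.001, "wz": -0.001, "fingers": 0}, {"dx": 0.0329, "dy": 0.0003, "dz": 0.0005, "wx": -0.032, "wy": 0.001, "wz": -0.001, "fingers": 0}, {"dx": 0.0329, "dy": 0.0003, "dz": 0.0005, "wx": -0.032, "wy": 0.001, "wz": -0.001, "fingers": 0}]
```

View pics/w8.png

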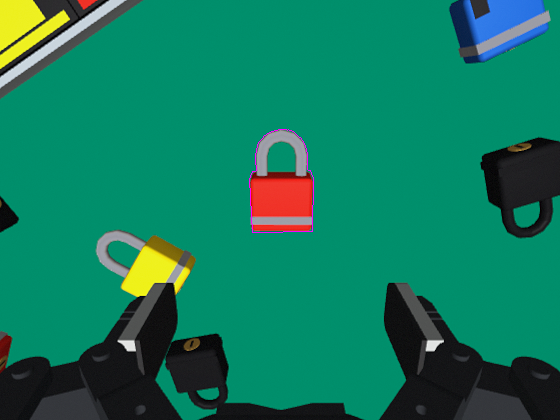

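>>> servo_tool(
  rows=[
    {"dx": 0.045, "dy": 0.0003, "dz": 0.0005, "wx": -0.032, "wy": 0, "wz": 0, "fingers": 0},
    {"dx": 0.045, "dy": 0.0003, "dz": 0.0005, "wx": -0.032, "wy": 0, "wz": 0, "fingers": 0},
    {"dx": 0.04, "dy": 0.0003, "dz": 0.0005, "wx": -0.032, "wy": 0, "wz": 0, "fingers": 0},
    {"dx": 0.025, "dy": 0.0003, "dz": 0.0005, "wx": -0.032, "wy": 0, "wz": 0, "fingers": 0},
    {"dx": 0.009, "dy": 0.0003, "dz": 0.0005, "wx": -0.032, "wy": 0, "wz": 0, "fingers": 0},
  ],
)

```text
clock: 8.18
eef_pos: [432.9, 18.2, 6.0]
tool_rot: [-0.769, 1.565, -2.885]
force: [0.6, -0.4, 0.7]
width: 85.7
```

```bash
python3 nxt.py w9 445.8 10.1 -.542
```

```text
fit [445.85   10.347  -0.558   0.853] state 8.225 [433.989  18.588   6.239] [-0.303  0.802  0.29   2.257 -1.1    0.233 -1.128] [ 1.084 -0.769  0.17 ]
grasp [np.float64(432.2778132846831), np.float64(18.820901633301048), 5] -0.5581192551769633
[{"dx": 0.0003, "dy": -0.0004, "dz": 0.0002, "wx": 0.018, "wy": 0.005, "wz": 0.005, "fingers": 0}, {"dx": 0.0003, "dy": -0.0004, "dz": 0.0002, "wx": 0.018, "wy": 0.005, "wz": 0.005, "fingers": 0}, {"dx": 0.0003, "dy": -0.0004, "dz": 0.0002, "wx": 0.018, "wy": 0.005, "wz": 0.005, "fingers": 0}, {"dx": 0.0003, "dy": -0.0004, "dz": 0.0002, "wx": 0.018, "wy": 0.005, "wz": 0.005, "fingers": 0}, {"dx": 0.0003, "dy": -0.0004, "dz": 0.0002, "wx": 0.018, "wy": 0.005, "wz": 0.005, "fingers": 0}]
```

View pics/w9.png

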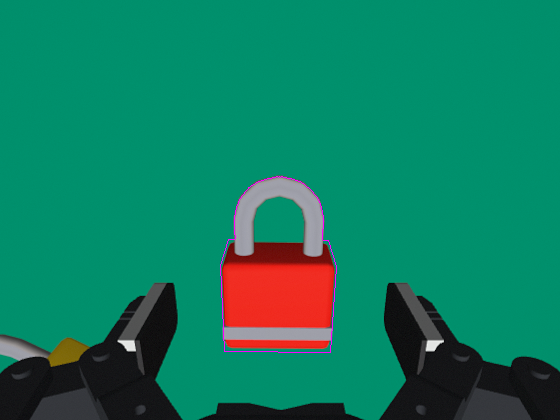

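>>> servo_tool(
  rows=[
    {"dx": 0, "dy": 0, "dz": 0, "wx": 0, "wy": 0, "wz": 0, "fingers": 0.3},
    {"dx": 0, "dy": 0, "dz": 0, "wx": 0, "wy": 0, "wz": 0, "fingers": 1},
    {"dx": 0, "dy": 0, "dz": 0, "wx": 0, "wy": 0, "wz": 0, "fingers": 1},
    {"dx": 0, "dy": 0, "dz": 0, "wx": 0, "wy": 0, "wz": 0, "fingers": 1},
  ],
)

```text
clock: 8.72
eef_pos: [433.7, 19.3, 8.4]
tool_rot: [-1.39, 1.569, 2.779]
force: [-1.2, -0.5, 6.1]
width: 42.6
```

>>> servo_tool(
  rows=[
    {"dx": -0.03, "dy": 0, "dz": 0, "wx": 0, "wy": 0, "wz": 0, "fingers": 1},
    {"dx": -0.06, "dy": 0, "dz": 0, "wx": 0, "wy": 0, "wz": 0, "fingers": 1},
    {"dx": -0.01, "dy": 0, "dz": 0, "wx": 0, "wy": 0, "wz": 0, "fingers": 1},
    {"dx": 0, "dy": 0, "dz": 0, "wx": 0, "wy": 0, "wz": 0, "fingers": 1},
  ],
)

```text
clock: 9.22
eef_pos: [433.5, 19.8, 82.6]
tool_rot: [-1.292, 1.568, 2.879]
force: [-1.6, -0.0, -1.3]
width: 42.3
```

```bash
cat > held.py <<'E'
import sys
from look import *
look(sys.argv[1],None); tx,ty=map(float,sys.argv[2:4]); off=float(sys.argv[4])
plan([tx-off*np.cos(.046),ty+off*np.sin(.046),80],-.046,1)
E
python3 held.py w10 655.3 10.5 17.5
```

```text
state 9.275 [432.993  19.752  82.037] [-1.195  1.567  2.975] [-0.497  0.688  0.582  2.239 -0.892  0.466 -1.301] 42.493615161303325 [-0.806  0.649 -2.122]
[{"dx": 0.0003, "dy": 0.048, "dz": -0.0262, "wx": -0.947, "wy": 0.001, "wz": 0.008, "fingers": 1}, {"dx": 0.0004, "dy": 0.0503, "dz": -0.0214, "wx": -0.947, "wy": 0.001, "wz": 0.008, "fingers": 1}, {"dx": 0.0004, "dy": 0.0522, "dz": -0.0163, "wx": -0.947, "wy": 0.001, "wz": 0.008, "fingers": 1}, {"dx": 0.0005, "dy": 0.0535, "dz": -0.011, "wx": -0.947, "wy": 0.001, "wz": 0.008, "fingers": 1}, {"dx": 0.0005, "dy": 0.0544, "dz": -0.0057, "wx": -0.947, "wy": 0.001, "wz": 0.008, "fingers": 1}]
```

View pics/w10.png

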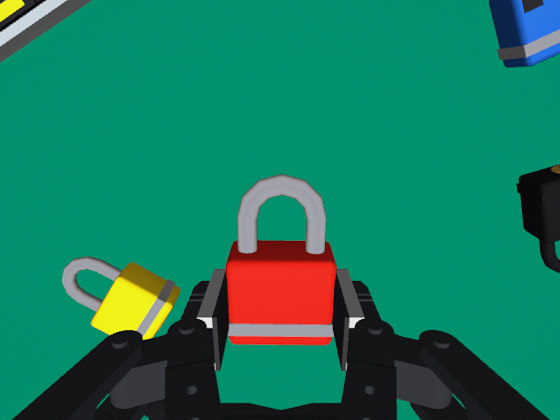

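>>> servo_tool(
  rows=[
    {"dx": 0.0004, "dy": 0.048, "dz": -0.026, "wx": -0.947, "wy": 0, "wz": 0.008, "fingers": 1},
    {"dx": 0.0004, "dy": 0.05, "dz": -0.0214, "wx": -0.947, "wy": 0, "wz": 0.008, "fingers": 1},
    {"dx": 0.0004, "dy": 0.052, "dz": -0.016, "wx": -0.947, "wy": 0, "wz": 0.008, "fingers": 1},
    {"dx": 0.0004, "dy": 0.0535, "dz": -0.011, "wx": -0.947, "wy": 0, "wz": 0.008, "fingers": 1},
    {"dx": 0.0004, "dy": 0.057, "dz": -0.006, "wx": -0.947, "wy": 0, "wz": 0.008, "fingers": 1},
  ],
)

```text
clock: 9.9
eef_pos: [639.6, 10.6, 78.2]
tool_rot: [-1.612, 1.568, 3.057]
force: [0.5, -0.0, -1.3]
width: 42.4
```

>>> servo_tool(
  rows=[
    {"dx": 0.03, "dy": 0, "dz": 0, "wx": 0, "wy": 0, "wz": 0, "fingers": 1},
    {"dx": 0.02, "dy": 0, "dz": 0, "wx": 0, "wy": 0, "wz": 0, "fingers": 1},
    {"dx": 0, "dy": 0, "dz": 0, "wx": 0, "wy": 0, "wz": 0, "fingers": 1},
  ],
)

```text
clock: 10.28
eef_pos: [637.2, 10.4, 40.5]
tool_rot: [-1.423, 1.566, -3.042]
force: [0.1, -0.2, -1.8]
width: 42.7
```

```bash
python3 held.py w11 655.3 10.5 15; python3 -c "
from h import *
plan([640.3,11.2,18],-.046,1,n=2)"
```

```text
state 10.325 [638.221  10.264  41.754] [-1.173  1.568 -2.791] [-0.363  0.922  0.529  1.693 -0.659  0.715 -1.112] 42.83016792774185 [-0.05  -0.9   -1.056]
[{"dx": -0.051, "dy": 0.0026, "dz": -0.0013, "wx": -0.013, "wy": 0.01, "wz": 0.023, "fingers": 1}]
[{"dx": 0.0158, "dy": 0.0014, "dz": -0.0007, "wx": -0.006, "wy": 0.005, "wz": 0.012, "fingers": 1}, {"dx": 0.0158, "dy": 0.0014, "dz": -0.0007, "wx": -0.006, "wy": 0.005, "wz": 0.012, "fingers": 1}]
```

View pics/w11.png

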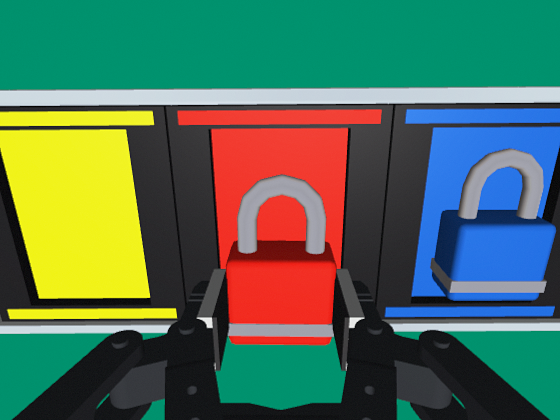

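>>> servo_tool(
  rows=[
    {"dx": 0.018, "dy": 0.0025, "dz": -0.0015, "wx": 0, "wy": 0, "wz": 0.02, "fingers": 1},
    {"dx": 0.013, "dy": 0, "dz": 0, "wx": 0, "wy": 0, "wz": 0, "fingers": 1},
    {"dx": 0, "dy": 0, "dz": 0, "wx": 0, "wy": 0, "wz": 0, "fingers": 1},
  ],
)

```text
clock: 10.7
eef_pos: [640.7, 11.6, 18.7]
tool_rot: [0.41, 1.569, -1.207]
force: [-0.3, -0.1, -1.6]
width: 42.7
```

```bash
python3 held.py w12 655.3 10.5 15
```

```text
state 10.75 [641.197  11.41   19.358] [ 0.912  1.569 -0.705] [-0.352  0.953  0.506  1.692 -0.68   0.678 -1.098] 42.272695075692674 [ 0.012  0.939 -1.285]
[{"dx": -0.0404, "dy": -0.0005, "dz": 0.0002, "wx": -0.002, "wy": 0.006, "wz": -0.008, "fingers": 1}, {"dx": -0.0404, "dy": -0.0005, "dz": 0.0002, "wx": -0.002, "wy": 0.006, "wz": -0.008, "fingers": 1}]
```

View pics/w12.png

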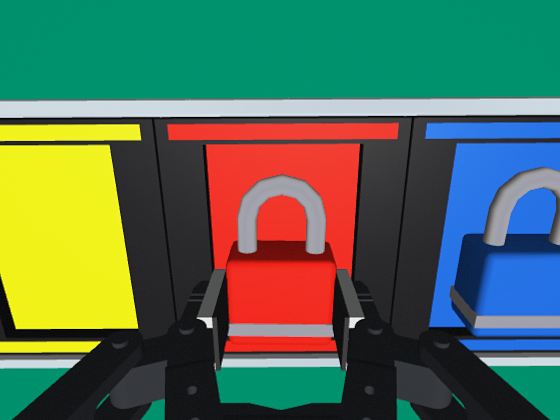

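>>> servo_tool(
  rows=[
    {"dx": 0.0035, "dy": 0.0025, "dz": 0, "wx": 0, "wy": 0, "wz": 0, "fingers": 1},
    {"dx": 0.0005, "dy": 0, "dz": 0, "wx": 0, "wy": 0, "wz": 0, "fingers": 1},
    {"dx": 0, "dy": 0, "dz": 0, "wx": 0, "wy": 0, "wz": 0, "fingers": 1},
  ],
)

```text
clock: 11.12
eef_pos: [643.5, 11.2, 16.9]
tool_rot: [1.089, 1.568, -0.529]
force: [-1.0, 0.1, -1.4]
width: 42.5
```

```bash
python3 held.py w13 655.3 10.5 15
```

```text
state 11.175 [643.459  11.211  16.868] [ 1.103  1.568 -0.515] [-0.35   0.958  0.505  1.687 -0.681  0.677 -1.097] 42.14941724819668 [ 0.376  0.26  -1.423]
[{"dx": -0.0421, "dy": -0.002, "dz": 0.0002, "wx": -0.002, "wy": 0.006, "wz": -0.013, "fingers": 1}, {"dx": -0.0421, "dy": -0.002, "dz": 0.0001, "wx": -0.002, "wy": 0.006, "wz": -0.013, "fingers": 1}]
```

View pics/w13.png

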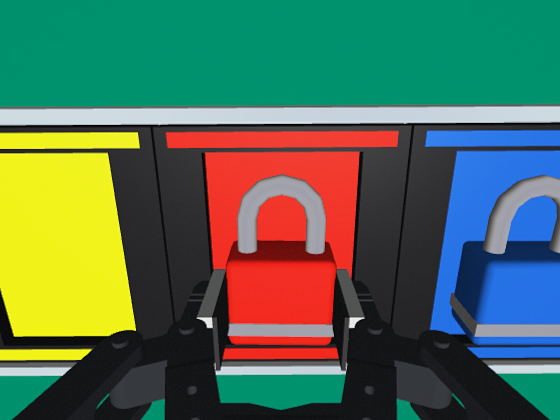

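Red is centred within its floor, less than 1 mm above it. I lower that last bit, release, and lift toward yellow.

>>> servo_tool(
  rows=[
    {"dx": 0.0008, "dy": 0, "dz": 0, "wx": 0, "wy": 0, "wz": 0, "fingers": 1},
    {"dx": 0, "dy": 0, "dz": 0, "wx": 0, "wy": 0, "wz": 0, "fingers": 0.3},
    {"dx": 0, "dy": 0, "dz": 0, "wx": 0, "wy": 0, "wz": 0, "fingers": 0},
    {"dx": 0, "dy": 0, "dz": 0, "wx": 0, "wy": 0, "wz": 0, "fingers": 0},
    {"dx": -0.03, "dy": 0, "dz": 0, "wx": 0, "wy": 0, "wz": 0, "fingers": 0},
  ],
)

```text
clock: 11.8
eef_pos: [641.9, 11.4, 37.9]
tool_rot: [-0.721, 1.569, -2.338]
force: [0.9, -0.7, 0.2]
width: 85.7
```

>>> servo_tool(
  rows=[
    {"dx": -0.06, "dy": 0, "dz": 0, "wx": 0, "wy": 0, "wz": 0, "fingers": 0},
    {"dx": -0.06, "dy": 0, "dz": 0, "wx": 0, "wy": 0, "wz": 0, "fingers": 0},
    {"dx": 0, "dy": 0, "dz": 0, "wx": 0, "wy": 0, "wz": 0, "fingers": 0},
  ],
)

```text
clock: 12.18
eef_pos: [646.3, 10.5, 134.2]
tool_rot: [1.456, 1.559, -0.162]
force: [0.5, -0.3, -0.1]
width: 85.3
```

```bash
python3 -c "
from look import *
look('w14',None)
plan([432.9,133.9,130],.438,0)"
```

```text
state 12.225 [644.635  11.19  131.817] [ 1.45   1.563 -0.168] [-0.409  0.814  0.615  1.643 -0.581  0.867 -1.177] 85.39977389410127 [0.056 1.389 0.639]
[{"dx": 0.0, "dy": -0.0483, "dz": -0.0251, "wx": -0.771, "wy": 0.004, "wz": -0.011, "fingers": 0}, {"dx": 0.0001, "dy": -0.0461, "dz": -0.0289, "wx": -0.771, "wy": 0.004, "wz": -0.011, "fingers": 0}, {"dx": 0.0002, "dy": -0.0436, "dz": -0.0325, "wx": -0.771, "wy": 0.004, "wz": -0.011, "fingers": 0}, {"dx": 0.0002, "dy": -0.0408, "dz": -0.0359, "wx": -0.771, "wy": 0.004, "wz": -0.011, "fingers": 0}, {"dx": 0.0003, "dy": -0.0378, "dz": -0.0391, "wx": -0.771, "wy": 0.004, "wz": -0.011, "fingers": 0}]
[{"dx": 0.0003, "dy": -0.0345, "dz": -0.042, "wx": -0.771, "wy": 0.004, "wz": -0.011, "fingers": 0}]
```

View pics/w14.png

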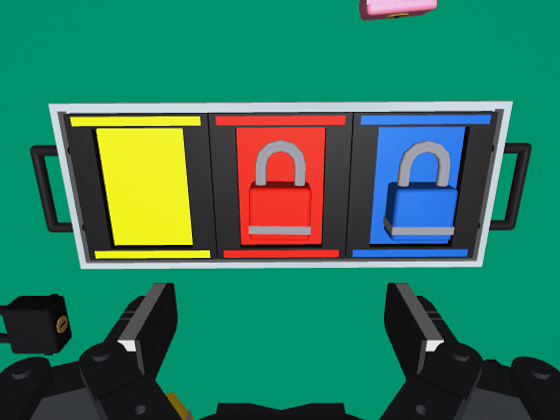

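Red (around (280,210)) and blue (around (422,205)) both sit inside their recesses. Yellow is next.

>>> servo_tool(
  rows=[
    {"dx": 0, "dy": -0.048, "dz": -0.025, "wx": -0.771, "wy": 0.004, "wz": -0.011, "fingers": 0},
    {"dx": 0, "dy": -0.046, "dz": -0.029, "wx": -0.771, "wy": 0.004, "wz": -0.011, "fingers": 0},
    {"dx": 0, "dy": -0.0436, "dz": -0.0325, "wx": -0.771, "wy": 0.004, "wz": -0.011, "fingers": 0},
    {"dx": 0, "dy": -0.041, "dz": -0.036, "wx": -0.771, "wy": 0.004, "wz": -0.011, "fingers": 0},
    {"dx": 0, "dy": -0.038, "dz": -0.039, "wx": -0.771, "wy": 0.004, "wz": -0.011, "fingers": 0},
  ],
)

```text
clock: 12.85
eef_pos: [464.8, 114.3, 128.1]
tool_rot: [-1.841, 1.566, -3.052]
force: [0.5, 0.3, 0.1]
width: 85.2
```

>>> servo_tool(
  rows=[
    {"dx": 0, "dy": -0.0345, "dz": -0.042, "wx": -0.771, "wy": 0, "wz": -0.011, "fingers": 0},
    {"dx": 0, "dy": 0, "dz": 0, "wx": 0, "wy": 0, "wz": 0, "fingers": 0},
    {"dx": 0, "dy": 0, "dz": 0, "wx": 0, "wy": 0, "wz": 0, "fingers": 0},
  ],
)

```text
clock: 13.22
eef_pos: [432.0, 133.9, 128.6]
tool_rot: [-1.742, 1.567, -2.875]
force: [0.1, -0.4, -0.6]
width: 85.5
```

```bash
python3 nxt.py w15 447.4 140.7 .438
```

```text
fit [447.658 139.101   0.451   0.909] state 13.275 [432.414 133.643 128.658] [-0.69   0.575  0.478  2.157 -0.52   0.527 -0.953] [-0.208 -1.348 -1.016]
grasp [np.float64(433.26048857587), np.float64(132.1223091094973), 5] 0.4513530849848924
[{"dx": 0.033, "dy": 0.0002, "dz": 0.0005, "wx": -0.028, "wy": -0.001, "wz": 0.007, "fingers": 0}, {"dx": 0.033, "dy": 0.0001, "dz": 0.0005, "wx": -0.028, "wy": -0.001, "wz": 0.007, "fingers": 0}, {"dx": 0.033, "dy": 0.0001, "dz": 0.0005, "wx": -0.028, "wy": -0.001, "wz": 0.007, "fingers": 0}, {"dx": 0.033, "dy": 0.0001, "dz": 0.0005, "wx": -0.028, "wy": -0.001, "wz": 0.007, "fingers": 0}, {"dx": 0.033, "dy": 0.0001, "dz": 0.0005, "wx": -0.028, "wy": -0.001, "wz": 0.007, "fingers": 0}]
```

View pics/w15.png

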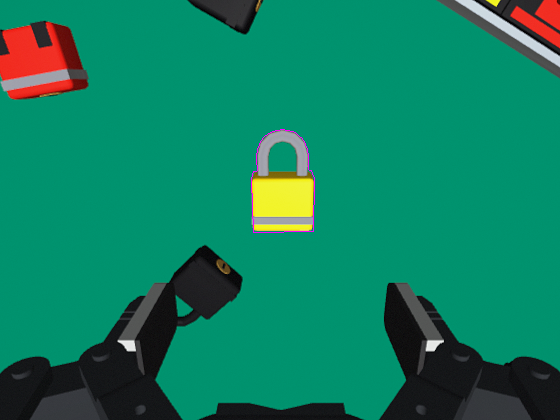

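```bash
python3 -c "
from look import *
s=ctrl.read_state()
R=Rd(.4514);g=np.array([433.3,132.1,5])
for u,v in [(205,246),(238,274),(241,285),(210,312),(173,285),(205,318)]:
  for z in (24,12,0):print(u,v,z,(R.T@(ray('wrist',u,v,z)-g))[1:])
"
```

```text
205 246 24 [-30.298 -57.155]
205 246 12 [-35.88  -59.941]
205 246 0 [-41.463 -62.727]
238 274 24 [-53.935 -34.05 ]
238 274 12 [-60.668 -35.711]
238 274 0 [-67.401 -37.372]
241 285 24 [-63.489 -32.246]
241 285 12 [-70.688 -33.82 ]
241 285 0 [-77.886 -35.393]
210 312 24 [-87.478 -57.894]
210 312 12 [-95.844 -60.716]
210 312 0 [-104.211  -63.538]
173 285 24 [-62.781 -84.379]
173 285 12 [-69.945 -88.49 ]
173 285 0 [-77.109 -92.602]
205 318 24 [-93.018 -62.295]
205 318 12 [-101.653  -65.331]
205 318 0 [-110.289  -68.368]
```

>>> servo_tool(
  rows=[
    {"dx": 0.045, "dy": 0.0001, "dz": 0.0005, "wx": -0.028, "wy": 0, "wz": 0.007, "fingers": 0},
    {"dx": 0.045, "dy": 0.0001, "dz": 0.0005, "wx": -0.028, "wy": 0, "wz": 0.007, "fingers": 0},
    {"dx": 0.04, "dy": 0.0001, "dz": 0.0005, "wx": -0.028, "wy": 0, "wz": 0.007, "fingers": 0},
    {"dx": 0.025, "dy": 0.0001, "dz": 0.0005, "wx": -0.028, "wy": 0, "wz": 0.007, "fingers": 0},
    {"dx": 0.0095, "dy": 0, "dz": 0.0005, "wx": -0.028, "wy": 0, "wz": 0.007, "fingers": 0},
  ],
)

```text
clock: 13.9
eef_pos: [432.6, 131.3, 3.8]
tool_rot: [-2.102, 1.568, 3.061]
force: [0.1, -0.2, 0.2]
width: 85.3
```

```bash
python3 nxt.py w16 447.7 139.1 .451
```

```text
fit [447.404 139.201   0.438   0.753] state 13.95 [432.623 131.222   3.505] [-0.532  0.809  0.262  2.212 -0.937  0.235 -0.545] [-0.03   0.048 -0.243]
grasp [np.float64(432.91551441071607), np.float64(132.41203815729588), 5] 0.4381957849208356
[{"dx": -0.0004, "dy": 0.0002, "dz": -0.0003, "wx": 0.024, "wy": -0.001, "wz": 0.005, "fingers": 0}, {"dx": -0.0004, "dy": 0.0002, "dz": -0.0003, "wx": 0.024, "wy": -0.001, "wz": 0.005, "fingers": 0}, {"dx": -0.0004, "dy": 0.0002, "dz": -0.0003, "wx": 0.024, "wy": -0.001, "wz": 0.005, "fingers": 0}, {"dx": -0.0004, "dy": 0.0002, "dz": -0.0003, "wx": 0.024, "wy": -0.001, "wz": 0.005, "fingers": 0}, {"dx": -0.0004, "dy": 0.0002, "dz": -0.0003, "wx": 0.024, "wy": -0.001, "wz": 0.005, "fingers": 0}]
```

View pics/w16.png

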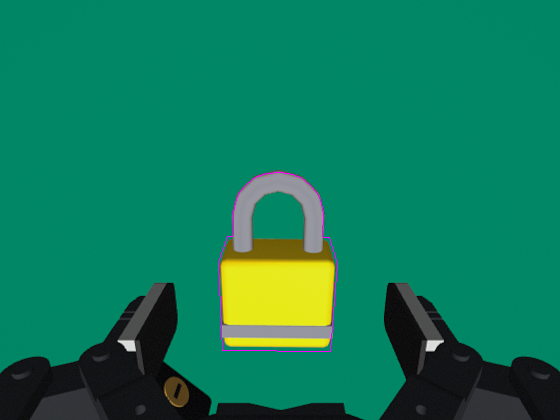

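The yellow case is centred between the pads at (278,295), and the black padlock is behind the left finger and clear of it. I close and lift.

>>> servo_tool(
  rows=[
    {"dx": -0.002, "dy": 0, "dz": 0, "wx": 0, "wy": 0, "wz": 0, "fingers": 0.3},
    {"dx": 0, "dy": 0, "dz": 0, "wx": 0, "wy": 0, "wz": 0, "fingers": 1},
    {"dx": 0, "dy": 0, "dz": 0, "wx": 0, "wy": 0, "wz": 0, "fingers": 1},
    {"dx": 0, "dy": 0, "dz": 0, "wx": 0, "wy": 0, "wz": 0, "fingers": 1},
  ],
)

```text
clock: 14.45
eef_pos: [432.7, 132.6, 7.6]
tool_rot: [2.582, 1.569, 1.463]
force: [0.3, -0.6, 5.3]
width: 42.2
```

>>> servo_tool(
  rows=[
    {"dx": -0.03, "dy": 0, "dz": 0, "wx": 0, "wy": 0, "wz": 0, "fingers": 1},
    {"dx": -0.06, "dy": 0, "dz": 0, "wx": 0, "wy": 0, "wz": 0, "fingers": 1},
    {"dx": -0.01, "dy": 0, "dz": 0, "wx": 0, "wy": 0, "wz": 0, "fingers": 1},
    {"dx": 0, "dy": 0, "dz": 0, "wx": 0, "wy": 0, "wz": 0, "fingers": 1},
  ],
)

```text
clock: 14.95
eef_pos: [432.2, 133.0, 81.9]
tool_rot: [-3.093, 1.569, 2.073]
force: [0.3, -0.5, -2.8]
width: 42.8
```

```bash
python3 held.py w17 660.9 111.4 16
```

```text
state 15.0 [431.68  132.834  81.274] [-2.488  1.568  2.677] [-0.7    0.683  0.51   2.193 -0.784  0.454 -0.677] 42.218535223930886 [ 0.428 -0.205 -2.525]
[{"dx": 0.0002, "dy": 0.0406, "dz": 0.0249, "wx": 0.795, "wy": -0.002, "wz": 0.003, "fingers": 1}, {"dx": 0.0002, "dy": 0.0425, "dz": 0.0214, "wx": 0.795, "wy": -0.002, "wz": 0.003, "fingers": 1}, {"dx": 0.0002, "dy": 0.0441, "dz": 0.0178, "wx": 0.795, "wy": -0.002, "wz": 0.003, "fingers": 1}, {"dx": 0.0002, "dy": 0.0455, "dz": 0.0141, "wx": 0.795, "wy": -0.002, "wz": 0.003, "fingers": 1}, {"dx": 0.0003, "dy": 0.0465, "dz": 0.0103, "wx": 0.795, "wy": -0.002, "wz": 0.003, "fingers": 1}]
[{"dx": 0.0003, "dy": 0.0472, "dz": 0.0064, "wx": 0.795, "wy": -0.002, "wz": 0.003, "fingers": 1}]
```

View pics/w17.png

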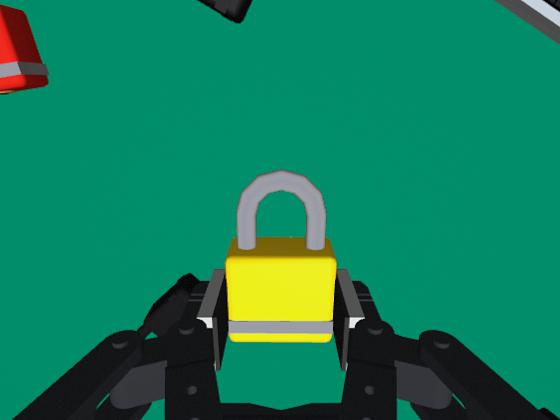

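Yellow is held squarely with its bow at row 171. I carry it to the yellow recess.

>>> servo_tool(
  rows=[
    {"dx": 0, "dy": 0.0405, "dz": 0.025, "wx": 0.795, "wy": 0, "wz": 0.003, "fingers": 1},
    {"dx": 0, "dy": 0.0425, "dz": 0.0215, "wx": 0.795, "wy": 0, "wz": 0.003, "fingers": 1},
    {"dx": 0, "dy": 0.044, "dz": 0.018, "wx": 0.795, "wy": 0, "wz": 0.003, "fingers": 1},
    {"dx": 0, "dy": 0.0455, "dz": 0.014, "wx": 0.795, "wy": 0, "wz": 0.003, "fingers": 1},
    {"dx": 0, "dy": 0.0465, "dz": 0.0105, "wx": 0.795, "wy": 0, "wz": 0.003, "fingers": 1},
  ],
)

```text
clock: 15.62
eef_pos: [609.7, 114.5, 79.3]
tool_rot: [-1.995, 1.567, 2.751]
force: [-0.1, 0.3, -3.0]
width: 42.6
```

>>> servo_tool(
  rows=[
    {"dx": 0, "dy": 0.047, "dz": 0.0065, "wx": 0.795, "wy": 0, "wz": 0.003, "fingers": 1},
    {"dx": 0.03, "dy": 0, "dz": 0, "wx": 0, "wy": 0, "wz": 0, "fingers": 1},
    {"dx": 0.02, "dy": 0, "dz": 0, "wx": 0, "wy": 0, "wz": 0, "fingers": 1},
    {"dx": 0, "dy": 0, "dz": 0, "wx": 0, "wy": 0, "wz": 0, "fingers": 1},
  ],
)

```text
clock: 16.12
eef_pos: [642.2, 111.4, 41.3]
tool_rot: [-1.79, 1.565, 2.875]
force: [-1.2, 0.1, -1.6]
width: 42.5
```

```bash
python3 held.py w18 660.9 111.4 16; python3 -c "
from h import *
plan([644.9,112.1,18],-.046,1,n=2)"
```

```text
state 16.175 [643.505 111.26   42.753] [-1.992  1.568  2.674] [-0.596  0.989  0.703  1.65  -0.826  0.827 -1.143] 43.065907603339156 [ 0.081  0.483 -1.972]
[{"dx": -0.0497, "dy": 0.0017, "dz": -0.0013, "wx": -0.01, "wy": -0.012, "wz": 0.027, "fingers": 1}]
[{"dx": 0.0165, "dy": 0.0009, "dz": -0.0006, "wx": -0.005, "wy": -0.006, "wz": 0.014, "fingers": 1}, {"dx": 0.0165, "dy": 0.0009, "dz": -0.0006, "wx": -0.005, "wy": -0.006, "wz": 0.014, "fingers": 1}]
```

View pics/w18.png

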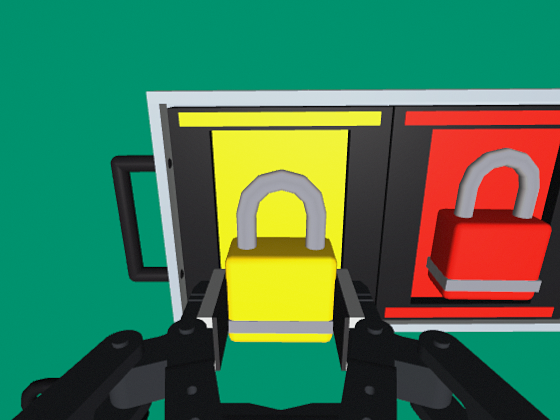

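>>> servo_tool(
  rows=[
    {"dx": 0.018, "dy": 0.004, "dz": -0.001, "wx": 0, "wy": 0, "wz": 0.02, "fingers": 1},
    {"dx": 0.0145, "dy": 0, "dz": 0, "wx": 0, "wy": 0, "wz": 0, "fingers": 1},
    {"dx": 0.001, "dy": 0, "dz": 0, "wx": 0, "wy": 0, "wz": 0, "fingers": 1},
    {"dx": 0, "dy": 0, "dz": 0, "wx": 0, "wy": 0, "wz": 0, "fingers": 1},
  ],
)

```text
clock: 16.68
eef_pos: [648.4, 111.6, 19.1]
tool_rot: [1.963, 1.568, 0.345]
force: [-0.2, 0.4, -2.5]
width: 42.5
```

```bash
python3 held.py w19 660.9 111.4 16
```

```text
state 16.725 [648.554 111.665  19.293] [1.932 1.568 0.314] [-0.583  1.021  0.68   1.645 -0.853  0.793 -1.127] 42.623574678353734 [ 0.035 -0.885 -2.687]
[{"dx": -0.0405, "dy": -0.0023, "dz": -0.0002, "wx": -0.004, "wy": -0.005, "wz": -0.015, "fingers": 1}, {"dx": -0.0405, "dy": -0.0024, "dz": -0.0002, "wx": -0.004, "wy": -0.005, "wz": -0.015, "fingers": 1}]
```

View pics/w19.png

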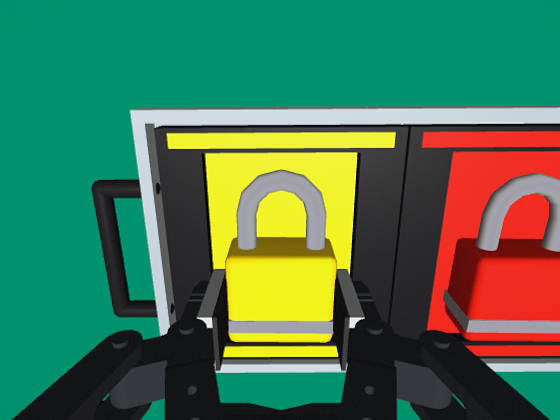

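>>> servo_tool(
  rows=[
    {"dx": 0.003, "dy": -0.0013, "dz": 0, "wx": 0, "wy": 0, "wz": 0, "fingers": 1},
    {"dx": 0.0015, "dy": 0, "dz": 0, "wx": 0, "wy": 0, "wz": 0, "fingers": 1},
    {"dx": 0.0003, "dy": 0, "dz": 0, "wx": 0, "wy": 0, "wz": 0, "fingers": 1},
  ],
)

```text
clock: 17.1
eef_pos: [647.3, 111.9, 15.6]
tool_rot: [2.131, 1.568, 0.513]
force: [-0.8, 1.0, 1.3]
width: 42.4
```

Contact is felt (z force went from −2.7 to +1.3 N). I release and lift.

>>> servo_tool(
  rows=[
    {"dx": 0, "dy": 0, "dz": 0, "wx": 0, "wy": 0, "wz": 0, "fingers": 0.3},
    {"dx": 0, "dy": 0, "dz": 0, "wx": 0, "wy": 0, "wz": 0, "fingers": 0},
    {"dx": 0, "dy": 0, "dz": 0, "wx": 0, "wy": 0, "wz": 0, "fingers": 0},
    {"dx": -0.03, "dy": 0, "dz": 0, "wx": 0, "wy": 0, "wz": 0, "fingers": 0},
    {"dx": -0.06, "dy": 0, "dz": 0, "wx": 0, "wy": 0, "wz": 0, "fingers": 0},
  ],
)

```text
clock: 17.73
eef_pos: [646.1, 111.6, 83.3]
tool_rot: [-2.865, 1.57, 1.8]
force: [0.2, 0.4, 0.6]
width: 85.6
```

>>> servo_tool(
  rows=[
    {"dx": -0.06, "dy": 0, "dz": 0, "wx": 0, "wy": 0, "wz": 0, "fingers": 0},
    {"dx": -0.03, "dy": 0, "dz": 0, "wx": 0, "wy": 0, "wz": 0, "fingers": 0},
    {"dx": 0, "dy": 0, "dz": 0, "wx": 0, "wy": 0, "wz": 0, "fingers": 0},
  ],
)

```text
clock: 18.1
eef_pos: [648.2, 111.7, 152.9]
tool_rot: [1.91, 1.564, 0.293]
force: [-0.3, 1.0, -0.1]
width: 85.5
```

```bash
python3 -c "
from look import *
look('w20',None); 
save('scene','scene1'); save('top','top1')
a=cv2.imread('pics/scene1.png')
cv2.imwrite('pics/s1z.png',cv2.resize(a[110:350,120:420],None,fx=2.5,fy=2.5,interpolation=cv2.INTER_CUBIC))"
```

```text
state 18.15 [646.998 111.959 150.959] [2.132 1.567 0.515] [-0.644  0.866  0.806  1.591 -0.715  0.997 -1.229] 85.27019126149213 [ 0.089 -0.584  0.666]
```

View pics/w20.png

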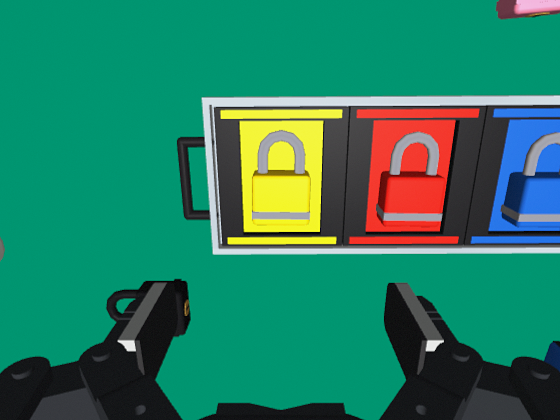

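View pics/s1z.png

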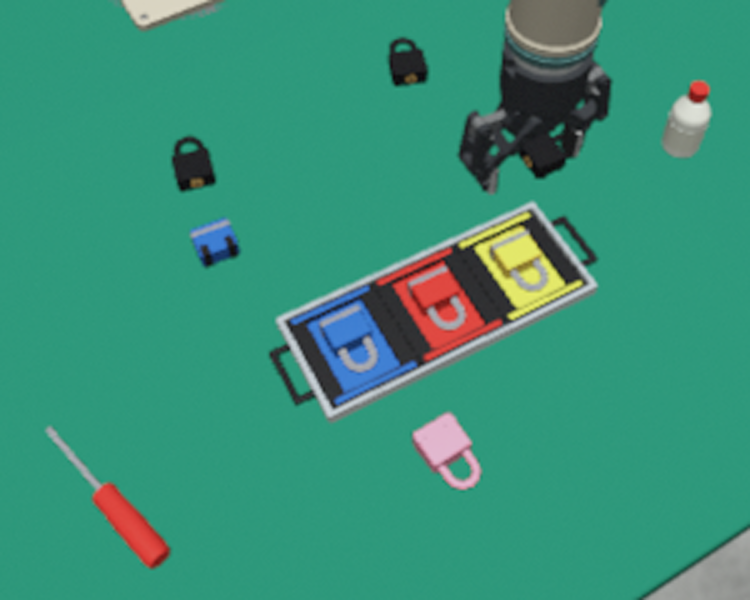

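View pics/top1.png

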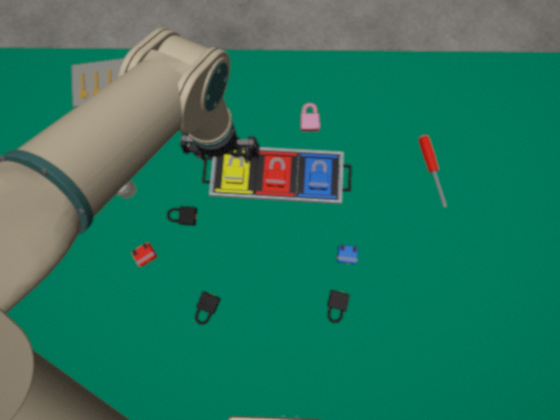

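All three padlocks lie inside their own recesses, the bystanders are where they started, the bottle is upright, and the gripper is clear. I hand the job in.

```bash
python3 -c "
from h import *
print(ctrl.finish_job(), ctrl.read_state()['clock'])"
```

```text
the job is handed in; nothing more can be done
the job is handed in; nothing more can be done
```

I placed the blue, red and yellow padlocks in the recesses of their own colours, let go of each, and handed the job in at about 18 s of the 86 s allowed.

**Last pictures:** The wrist, scene and top pictures show all three padlocks inside their recess outlines and apparently flat. The gripper was open about 150 mm above the bench. The bare cases, the black and pink padlocks and the screwdriver were where they started. The oil bottle was upright, though the arm hides most of it in the top view.

**What disagreed or was less certain:**
- **Recess position:** the first wrist estimate of the blue recess was 3–5 mm off the top-camera one. The close-up before letting go backed the top camera, so I corrected the position by about 4 mm.
- **Joint limits:** during the red grasp, joints 5 and 6 were right at their range limits (−1.10 and 0.233). The readings did not show either one past its limit.
- **Red contact:** for blue and yellow the force reading showed contact with the floor before I let go. For red I lowered the last 0.6 mm or so without checking the force; only the pictures afterwards confirm it sits flat.

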